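Snap a brush-rest clip onto the rail and slide it to its stop

TASK

Pick up the loose brush-rest clip and press it gently straight down over the round rod, near the middle of the open stretch, until its sprung arms snap past and it sits fully home. Then slide it along the rod, away from the fixed rest, until it comes up gently against the stop plate with its pad pressed in, and let go of it there, upright. Do not force it against the rod or the stop, and leave the bucket, hammer, brush and wooden flower alone.

Things in the scene. Friction and masses are not known exactly. Their poses are not given: they have to be found in the camera images.
- clip: loose grey plastic brush rest, about 50 g, standing arms down on the table. Origin: centre of its bore, on the rod's axis once home; now 17 mm above the table. z up, y along the bore, 36 mm long in y. Back plate 42 mm wide in x, from z = 12 to 18 mm. Home, it slides along the rod with 0.5 to 3 N; over 20 N against the rigid rod, or over 15 N against the stop, is forcing it
- clip_rib (a point): grip rib on top of the clip: this point is its middle, at z = 32 mm of the clip. The rib is 12 mm thick in x (grip it across x), 34 mm long in y, solid from z = 18 mm (the plate) to 42 mm; a horn 11 mm long at each end rises to 52 mm
- clip_foot (a point): middle between the feet of the clip's two sprung arms, at z = -17 mm of the clip. Feet flare to 30 mm apart in x, lips at z = -9 mm leave 15 mm. They meet the rod with the bore centre about 20 mm above its axis; the push is 5 to 11 N until 11 mm above, then falls; below 6 mm the snapped arms pull the clip down by 1 to 5 N until the plate stands hard on the rod
- rail: fixed wooden stand with a round steel rod, 24 mm diameter, along its own y, centred in x. Origin on the table under the rod's middle. The rod is locked in slotted end blocks with its axis anywhere from 66 to 74 mm above the table, not measured: feel for it. Foot board 70 x 380 x 14 mm; end blocks 50 x 22 mm, 94 mm high, at y = +-172 mm
- stop: fixed dark steel foot of the stop, under the rod near one end (either end). Origin in its middle, 70 mm above the table, y along the rod. It carries an upright steel plate, 44 x 44 mm, 12 mm thick along y, locked anywhere within 18 mm either way of the origin in y: not measured, feel for it. A soft sprung pad on each face stands 4 mm proud, goes in 3 mm at under 0.5 N, then is hard
- mate: the fixed rest: a grey block 42 x 36 mm around the rod near its other end, 88 mm high with a rib and horns like the clip's on top to 122 mm. Origin in its middle, 70 mm above the table; 36 mm long along the rod. At least 150 mm of rod is free between it and the stop plate
- bucket: clear bucket of markers, 110 mm diameter, about 150 mm high, origin at its underside: leave it alone
- hammer: hammer lying on the table, 240 mm long: leave it alone
- brush: paint brush lying on the table, 200 mm long: leave it alone
- flower: small flat plywood flower, 60 mm across, 5 mm thick, lying on the table: leave it alone

How it is judged:
By the outcome, as a careful person would: the job done as asked, in the order asked, and still so for the second after the job is handed in, with the robot touching nothing.
It also fails if it takes over 64 s, if anything falls off the work surface, if the arm or the gripper's body presses on something with over 40 N, if the wrist force passes 120 N, or if a joint passes its speed limit or range.

ROBOT

A 6-joint arm with a two-finger parallel gripper is mounted at the origin on the work surface. World frame = base frame: x ahead of the robot, y to its left, z up, the work surface at z = 0. Lengths are in m, angles in rad, forces in N, time in s.
With the tool pointing down it reaches from about 0.425 to 0.95 m from the base axis. Payload 3.5 kg.
Tool frame: the origin (TCP) lies on the centre line of the jaws, within the pads' length; the fingertips stand 14 mm ahead of it and the grasp point (between the pads) lies 5 mm behind it (ctrl.finger_overhang is the distance from the TCP to the fingertips, in m); z points along the fingers, y is the line along which they close (so a half turn about z gives the same grasp; the last joint's range is limited). The gripper opens to 85 mm and grips with 20 to 120 N. Pads are 22 mm wide; open, the fingers measure 114 mm over their backs; the gripper's body (76 mm by 85 mm) begins 54 mm behind the grasp point. The pads swing forward as they close: fully open they stand 13 mm farther back than shut.
Start: joints at [0.981, 0.286, 1.577, -0, 1.279, -0.15], TCP at [0.287, 0.611, 0.245] pointing down, gripper open.
Joint ranges: [-2.77, 2.77], [-0.9, 2.22], [0.21, 2.48], [-1.53, 4.67], [0.24, 2.81], [-2.84, 2.84]. Speed limits (rad/s): [2.79, 2.79, 3.14, 3.14, 3.14, 3.14].

INTERFACE

Orientations are given as a unit quaternion [x, y, z, w].
In Python, from plant import ctrl gives the robot as it stands.
- The arm moves only by the tool send_rows, never from a script. Its argument "moves" is text: rows parted by semicolons, each of 7 numbers parted by spaces: the turn, a rotation vector about the tool's x, y, z in units of 360 degrees (1.0 is 360 degrees), then the shift along the tool's x, y, z in units of 20 cm (1.0 is 20 cm), then the gripper's target within -1 to 1 (fully open at 1, half-way at 0, shut at -1). A call has 1 to 12 rows; each row is the pose to reach, as a shift and turn from the pose commanded when the call began, along the tool's axes at that moment, turning the shorter way round; what a row does not reach only later rows make up. A row lasts 1/8 s, in which the tool goes at most 62.5 mm and 10.7 degrees, less where a joint would pass 70% of its speed; a pose out of reach is approached as far as the arm can. A call with a number of a shift or a turn outside -1 to 1 is refused whole. A call with a gripper value outside its range is refused whole. The fingers move at their own pace and stop on an object; "newtons" is the grip in N (left out, the last holds). Time passes only in rows, so rows that repeat a pose let the fingers close. It gives the time, the measured TCP pose, the force, the opening and the grip force at its end, in the units of the state.
- ctrl.get_state(): the state, without advancing time (a new reading comes with each control period).
- ctrl.read_camera(name): name is "side" or "top" or "wrist"; returns a dict with "image" (480x640x3 uint8, red, green, blue), "fovy" (degrees; the focal length in pixels is half the picture's height over the tangent of half this angle, whatever the lens; pixels are square), "cx", "cy" (the principal point, pixels), "extrinsics" (4x4, takes a point from camera to world coordinates). Camera axes: x right, y up, looking along -z (the intrinsics and any distortion apply to the point x, -y, -z); pixel columns grow to the right and rows downward; lengths in m; the calibration is good to about 2 mm. A picture is of the moment at which its call begins. There is no depth.
- ctrl.sign_off(): hands the job in; it is judged then, once.
The state is a dict: "time": time; "qpos": joint angles; "dq": joint speeds; "joint_efforts": joint torques, N m; "eef_pos": TCP position; "tcp_rot": TCP orientation; "contact_force": force on the tool from outside, world axes, zero at the start; "wrist_torque": the same for the moment, N m; "opening": opening from 0.0 (shut) to 1.0 (fully open); "finger_force": force on a finger pad.
Only numpy, scipy, OpenCV 4.12 (cv2) and the standard library are available. Lean on these libraries where they do the work, as an engineer would, in place of code of your own. Each camera call takes 0.05 s, during which the arm holds its last target. There are 200 camera calls.

## Working session

There is one attempt and no reset: what is moved stays moved. The work goes in short steps, Python scripts to look and compute and a tool call to move; the robot and the scene stay as the last step left them, time stands still between calls to the robot, and variables do not carry over. Pictures are saved under pics/ and viewed, at most 10 in all, crops included, and the job is handed in when it is done.

Besides the shell and the picture viewer there is one more tool, called after "Emit:" as name(argument=value, ...) on one line, values as JSON. send_rows: Moves the arm, as the interface text tells. Its arguments: {"type":"object","properties":{"moves":{"type":"string"},"newtons":{"type":"number"}},"required":["moves"]}

```bash
mkdir -p pics; ls; cat > h.py <<'E'
import numpy as np, cv2
from plant import ctrl
def cam(n,save=None):
    r=ctrl.read_camera(n)
    if save: cv2.imwrite(save,r["image"][:,:,::-1])
    return r
def ray(r,u,v):
    f=240/np.tan(np.radians(r["fovy"])/2); E=np.array(r["extrinsics"])
    d=E[:3,:3]@np.array([(u-r["cx"])/f,-(v-r["cy"])/f,-1]); return E[:3,3],d
def onz(r,u,v,z):
    o,d=ray(r,u,v); return o+d*(z-o[2])/d[2]
def proj(r,p):
    f=240/np.tan(np.radians(r["fovy"])/2); E=np.array(r["extrinsics"])
    c=E[:3,:3].T@(np.array(p)-E[:3,3]); return r["cx"]-f*c[0]/c[2], r["cy"]+f*c[1]/c[2]
E
python3 - <<'E'
from h import *
for n in ("top","side"):
    r=cam(n,f"pics/{n}1.png"); print(n,r["fovy"],r["cx"],r["cy"],[k for k in r if k!='image'],np.round(r["extrinsics"],3).tolist())
print(ctrl.get_state())
E
```

```text
pics
top 54.546757886392705 322.69826386686105 240.61403232090777 ['fovy', 'cx', 'cy', 'extrinsics'] [[-0.024, 0.988, -0.155, 0.413], [-0.999, -0.018, 0.037, 0.025], [0.034, 0.155, 0.987, 1.056], [0.0, 0.0, 0.0, 1.0]]
side 42.626352494630716 314.817907377642 224.44268188401472 ['fovy', 'cx', 'cy', 'extrinsics'] [[0.912, 0.292, -0.288, 0.215], [-0.41, 0.658, -0.631, -0.825], [0.005, 0.694, 0.72, 1.015], [0.0, 0.0, 0.0, 1.0]]
{'time': 0.1, 'qpos': array([ 9.80974137e-01,  2.87134422e-01,  1.57808054e+00,  1.22577640e-05,
        1.27863020e+00, -1.50009529e-01]), 'dq': array([-6.35003849e-04,  9.55337132e-05, -1.88498490e-03,  3.73997924e-04,
        6.96223773e-04, -1.19275336e-04]), 'joint_efforts': array([ 1.38838313e-03, -4.07294655e+01, -2.93698722e+01, -1.78345849e-04,
        3.41154460e-03, -3.55810357e-06]), 'eef_pos': array([0.28703882, 0.6102756 , 0.24402021]), 'tcp_rot': array([ 2.18139801e-01,  9.75916881e-01, -1.04794760e-03, -4.12651654e-04]), 'contact_force': array([ 0.10594424,  0.29375232, -0.75842732]), 'wrist_torque': array([-0.01724039, -0.02752371, -0.00728576]), 'finger_force': 0.0, 'opening': 1.0031893170414523}
```

View pics/top1.png

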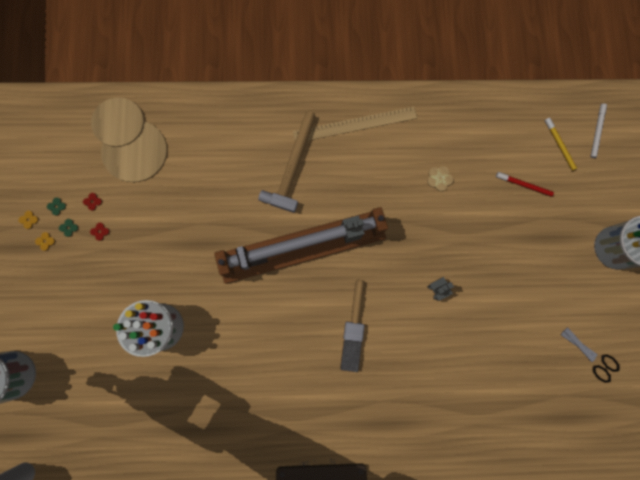

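View pics/side1.png

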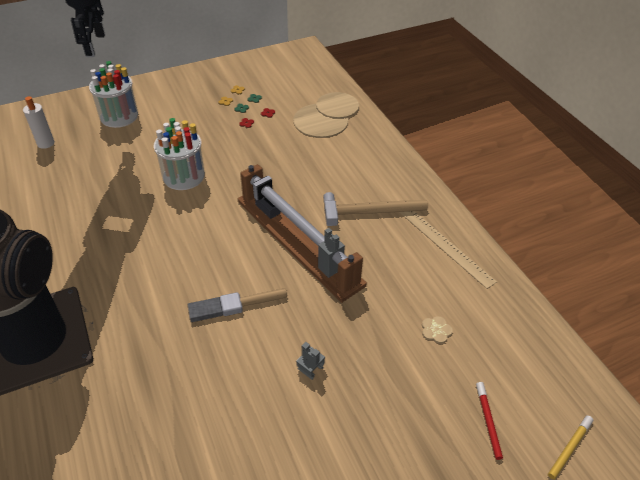

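The top view shows the rail from (225,265) to (378,225), with the stop at its left end near (240,258) and the mate near (352,228). The clip is at (441,288). The side view agrees, with the clip at (311,360). I'll zoom in next.

```bash
python3 - <<'E'
import cv2,numpy as np
t=cv2.imread("pics/top1.png");s=cv2.imread("pics/side1.png")
z=lambda im,x,y,w,h,k:cv2.resize(im[y:y+h,x:x+w],None,fx=k,fy=k,interpolation=cv2.INTER_CUBIC)
o=np.zeros((600,800,3),np.uint8)
a=z(t,210,200,190,90,4);o[:360,:760]=a
a=z(t,420,270,40,40,6);o[360:600,:240]=a
a=z(s,290,335,40,48,5);o[360:600,250:450]=a
a=z(s,235,160,135,140,1.7);o[362:600,455:455+a.shape[1]]=a[:238]
cv2.imwrite("pics/c.png",cv2.convertScaleAbs(o,alpha=1.6))
E
```

```text
(no output)
```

View pics/c.png

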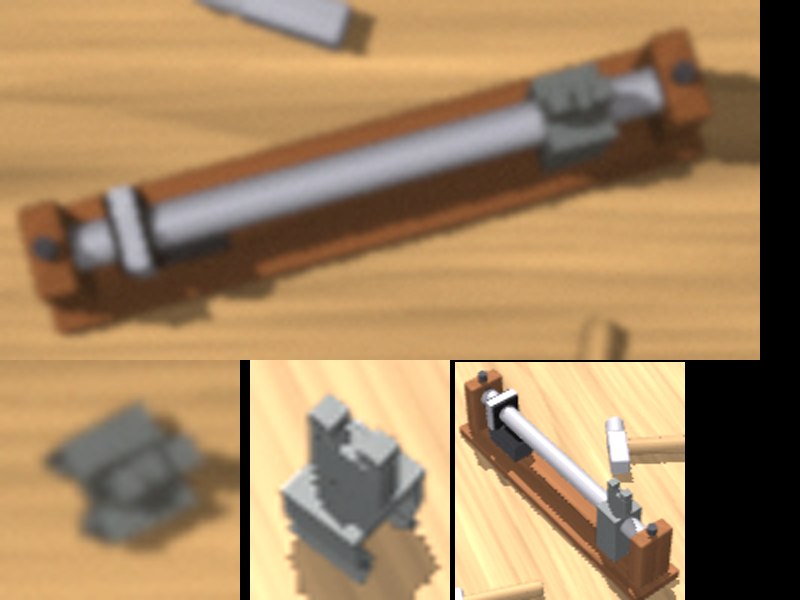

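```bash
python3 - <<'E'
from h import *
t=cam("top");s=cam("side")
A=onz(t,221,262.25,.098);B=onz(t,381,218.25,.098)
print("screws",A,B,np.linalg.norm(A-B),"mid",(A+B)/2,"ang",np.degrees(np.arctan2(*(A-B)[:2][::-1])))
h=[onz(s,306,344.6,.069),onz(s,316,352.4,.069)]
print("horns",h,np.linalg.norm(h[0]-h[1]),(h[0]+h[1])/2)
P=[onz(s,297,361,.035),onz(s,310.4,370,.035),onz(s,325,357,.035)]
print("plate",P,np.linalg.norm(P[0]-P[1]),np.linalg.norm(P[2]-P[1]),"c",(P[0]+P[2])/2)
for u,v in((50,460),(140,405),(108,540),(195,495)): print(onz(t,420+u/6,270+(v-360)/6,.035))
# stop plate top face and mate
for u,v in((113,190),(138,187),(133,270),(155,268)): print("stop",onz(t,210+u/4,200+v/4,.092))
for u,v in((532,80),(605,68),(545,168),(617,148)): print("mate",onz(t,210+u/4,200+v/4,.088))
E
```

```text
screws [0.52173804 0.19938749 0.098     ] [ 0.60840882 -0.13486455  0.098     ] 0.3453060238449832 mid [0.56507343 0.03226147 0.098     ] ang 104.53651898843289
horns [array([ 0.45539414, -0.26264175,  0.069     ]), array([ 0.46514507, -0.28473846,  0.069     ])] 0.024152539427817504 [ 0.4602696  -0.27369011  0.069     ]
plate [array([ 0.43506174, -0.2677544 ,  0.035     ]), array([ 0.44984721, -0.29464943,  0.035     ]), array([ 0.48519374, -0.28091625,  0.035     ])] 0.03069124994452498 0.037920676731920705 c [ 0.46012774 -0.27433532  0.035     ]
[ 0.46576992 -0.24361854  0.035     ]
[ 0.4852533  -0.27829344  0.035     ]
[ 0.4361456  -0.26329442  0.035     ]
[ 0.45180381 -0.29656068  0.035     ]
stop [0.55255734 0.16516186 0.092     ]
stop [0.55389161 0.15223486 0.092     ]
stop [0.51060428 0.15470098 0.092     ]
stop [0.5114128  0.14339111 0.092     ]
mate [ 0.60800549 -0.05525275  0.088     ]
mate [ 0.61386528 -0.09439241  0.088     ]
mate [ 0.56060525 -0.0606832   0.088     ]
mate [ 0.5706033  -0.09918325  0.088     ]
```

```bash
cat >> h.py <<'E'
from scipy.spatial.transform import Rotation as R
def Rd(psi): # tool down, tool y at world angle psi (deg)
    p=np.radians(psi); y=np.array([np.cos(p),np.sin(p),0]); z=np.array([0,0,-1.]); return R.from_matrix(np.c_[np.cross(y,z),y,z])
def rel(pos,rot,tgt,psi):
    d=rot.inv().apply(np.array(tgt)-pos)/.2; w=(rot.inv()*Rd(psi)).as_rotvec()/(2*np.pi)
    return np.r_[w,d]
def plan(*wps):
    s=ctrl.get_state(); pos,rot=s["eef_pos"],R.from_quat(s["tcp_rot"])
    for *t,psi in wps:
        print(np.round(rel(pos,rot,t,psi),4)); pos,rot=np.array(t),Rd(psi)
E
python3 - <<'E'
from h import *
plan((.42,.42,.25,27),(.53,.2,.25,27),(.55,-.03,.25,27),(.46,-.272,.21,27))
E
```

```text
[-2.0000e-04  0.0000e+00  1.0500e-01 -1.0066e+00 -5.7880e-01 -2.7100e-02]
[ 0.      0.      0.     -1.2298 -0.0093  0.    ]
[ 0.      0.      0.     -1.0701 -0.433   0.    ]
[ 0.      0.      0.     -0.8738 -0.9503  0.2   ]
```

Emit:
send_rows(moves="0 0 0.105 -1 -0.58 -0.02 1;0 0 0.105 -1 -0.58 -0.02 1;0 0 0.105 -1 -0.58 -0.02 1;0 0 0.105 -1 -0.58 -0.02 1;0 0 0.105 -1 -0.58 -0.02 1")

```text
time: 0.82
eef_pos: [0.4205, 0.4184, 0.2493]
tcp_rot: [0.524, 0.851, -0.0, 0.0]
contact_force: [-0.4, 0.3, 0.5]
opening: 1.002
finger_force: 0.0
```

Emit:
send_rows(moves="0 0 0 -1 0 0 1;0 0 0 -1 0 0 1;0 0 0 -1 0 0 1;0 0 0 -1 0 0 1")

```text
time: 1.32
eef_pos: [0.5107, 0.2407, 0.2492]
tcp_rot: [0.524, 0.852, -0.0, -0.0]
contact_force: [0.1, 0.9, -0.1]
opening: 1.001
finger_force: 0.0
```

Emit:
send_rows(moves="0 0 0 -1 -0.2 0 1;0 0 0 -1 -0.2 0 1;0 0 0 -1 -0.2 0 1;0 0 0 -1 -0.2 0 1")

```text
time: 1.82
eef_pos: [0.5655, 0.0448, 0.2492]
tcp_rot: [0.523, 0.852, 0.0, -0.0]
contact_force: [0.1, 0.8, -0.1]
opening: 0.997
finger_force: 0.0
```

Emit:
send_rows(moves="0 0 0 -1 -0.7 0 1;0 0 0 -1 -0.7 0 1;0 0 0 -1 -0.7 0 1;0 0 0 -1 -0.7 0 1;0 0 0 -1 -0.7 0 1")

```text
time: 2.45
eef_pos: [0.531, -0.1971, 0.2492]
tcp_rot: [0.524, 0.852, 0.0, -0.0]
contact_force: [-1.0, 0.4, 0.5]
opening: 0.998
finger_force: 0.0
```

```bash
python3 - <<'E'
from h import *
plan((.46,-.272,.2,27)); print(ctrl.get_state()["eef_pos"])
E
```

```text
[ 0.000e+00 -1.000e-04 -4.000e-04 -1.739e-01 -4.860e-01  2.458e-01]
[ 0.53101926 -0.19709257  0.24918887]
```

Emit:
send_rows(moves="0 0 0 -0.17 -0.48 0.15 1;0 0 0 -0.17 -0.48 0.15 1;0 0 0 -0.17 -0.48 0.15 1;0 0 0 -0.17 -0.48 0.15 1")

```text
time: 2.95
eef_pos: [0.462, -0.2679, 0.2196]
tcp_rot: [0.522, 0.853, 0.0, 0.0]
contact_force: [-0.2, 1.0, 0.0]
opening: 1.0
finger_force: 0.0
```

```bash
python3 - <<'E'
from h import *
r=cam("wrist","pics/w1.png"); print(np.round(r["extrinsics"],3).tolist(),r["fovy"])
print(proj(r,(.46,-.272,.069)))
E
```

```text
[[0.89, -0.432, -0.146, 0.424], [0.456, 0.844, 0.282, -0.195], [0.001, -0.318, 0.948, 0.348], [0.0, 0.0, 0.0, 1.0]] 69.1093250676368
(np.float64(316.40248603032), np.float64(225.44113001438373))
```

View pics/w1.png

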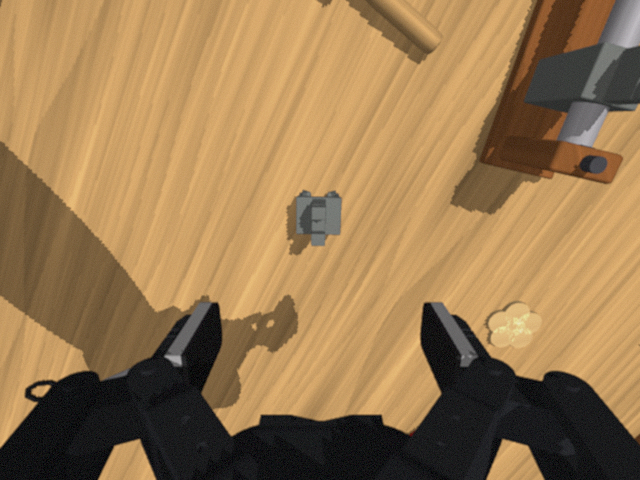

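The wrist view shows the clip at (318,216), almost square with the camera. I'll measure its plate outline and rib more precisely.

```bash
python3 - <<'E'
from h import *
r=cam("wrist"); im=r["image"].astype(int)
c=im[180:260,280:360]; cv2.imwrite("pics/w1c.png",cv2.resize(c[:,:,::-1].astype(np.uint8),None,fx=7,fy=7,interpolation=cv2.INTER_CUBIC))
m=((c.max(2)-c.min(2)<25)&(c.sum(2)>120)).astype(np.uint8)
n,l,st,_=cv2.connectedComponentsWithStats(m); k=1+np.argmax(st[1:,4]); m=l==k
for y in range(0,80,3):
    x=np.where(m[y])[0]
    if len(x): print(y+180,x.min()+280,x.max()+280)
E
```

```text
192 302 335
195 299 337
198 296 340
201 296 340
204 296 340
207 296 340
210 296 340
213 296 339
216 296 339
219 296 339
222 296 339
225 296 339
228 296 339
231 296 339
234 311 324
237 311 324
240 311 323
243 312 323
```

View pics/w1c.png

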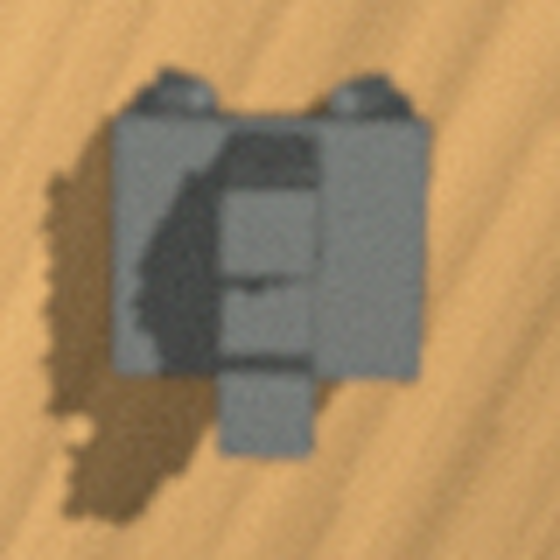

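Zoomed ×7, the plate's top corners are (115,120), (430,122), (112,377) and (418,379). The horn tops are centred at (269,234) and (267,416).

```bash
python3 - <<'E'
from h import *
r=cam("wrist"); g=lambda u,v,z:onz(r,280+u/7-.4,180+v/7-.4,z)[:2]
P=[g(115,120,.035),g(430,122,.035),g(112,377,.035),g(418,379,.035)]
H=[g(269,234,.069),g(267,416,.069)]
print(np.mean(P,0),np.linalg.norm(P[0]-P[1]),np.linalg.norm(P[0]-P[2]),np.mean(H,0),np.linalg.norm(H[0]-H[1]))
a=lambda d:np.degrees(np.arctan2(d[1],d[0]))
print(a(P[1]-P[0]),a(P[3]-P[2]),a(P[0]-P[2])-90,a(P[1]-P[3])-90,a(H[0]-H[1])-90)
s=ctrl.get_state();print(s["eef_pos"],a(R.from_quat(s["tcp_rot"]).as_matrix()[:2,1]))
c=(np.mean(P,0)+np.mean(H,0))/2
plan((*c,.09,27.2),(*c,.05,27.2))
E
```

```text
[ 0.46166336 -0.27267886] 0.0411369950458801 0.035372854168532836 [ 0.46171365 -0.27248431] 0.022785796222645326
26.792467872782396 26.761114391833644 25.223254479039923 25.60983209795704 26.4232782816388
[ 0.46213989 -0.26829409  0.21996063] 27.147361287974725
[ 1.000e-04  1.000e-04 -1.000e-04 -1.750e-02 -1.230e-02  6.498e-01]
[0.  0.  0.  0.  0.  0.2]
```

Emit:
send_rows(moves="0 0 0.0015 -0.0175 -0.0125 0.3 1;0 0 0.0015 -0.0175 -0.0125 0.6 1;0 0 0.0015 -0.0175 -0.0125 0.75 1;0 0 0.0015 -0.0175 -0.0125 0.8 1;0 0 0.0015 -0.0175 -0.0125 0.835 1;0 0 0.0015 -0.0175 -0.0125 0.835 1", newtons=50)

```text
time: 3.85
eef_pos: [0.4611, -0.2742, 0.0534]
tcp_rot: [0.526, 0.85, -0.0, 0.001]
contact_force: [-1.1, -0.0, 0.3]
opening: 1.004
finger_force: 0.0
```

```bash
python3 - <<'E'
from h import *
plan((.4617,-.2726,.052,26.5)); print(ctrl.get_state()["eef_pos"],ctrl.get_state()["contact_force"])
E
```

```text
[ 0.0001  0.0003 -0.      0.0059  0.0062  0.0072]
[ 0.46111005 -0.27420964  0.0534452 ] [-1.06782765 -0.02053182  0.29019078]
```

Emit:
send_rows(moves="0 0 0 0.006 0.006 0.007 1;0 0 0 0.006 0.006 0.007 0;0 0 0 0.006 0.006 0.007 -0.4;0 0 0 0.006 0.006 0.007 -0.7;0 0 0 0.006 0.006 0.007 -1;0 0 0 0.006 0.006 0.007 -1;0 0 0 0.006 0.006 0.007 -1;0 0 0 0.006 0.006 0.007 -1", newtons=50)

```text
time: 4.85
eef_pos: [0.4608, -0.2722, 0.051]
tcp_rot: [0.527, 0.85, -0.0, 0.0]
contact_force: [0.2, -0.2, 0.8]
opening: 0.132
finger_force: 50.3
```

Emit:
send_rows(moves="0 0 0 0 0 -0.1 -1;0 0 0 0 0 -0.3 -1;0 0 0 0 0 -0.6 -1;0 0 0 0 0 -0.85 -1;0 0 0 0 0 -0.85 -1")

```text
time: 5.48
eef_pos: [0.4629, -0.274, 0.2266]
tcp_rot: [0.526, 0.85, -0.001, 0.005]
contact_force: [0.1, -0.9, -0.8]
opening: 0.132
finger_force: 50.3
```

```bash
python3 - <<'E'
from h import *
s=ctrl.get_state();print(s["contact_force"],s["wrist_torque"],s["opening"])
plan((.52,-.1,.22,14.5),(.562,.045,.2,14.5))
E
```

```text
[ 0.06937927 -0.94074996 -0.82763164] [ 0.01139948 -0.00024578  0.0026093 ] 0.13212164389392161
[0.0008 0.0015 0.0332 0.6521 0.6432 0.029 ]
[0.     0.     0.     0.6493 0.3848 0.1   ]
```

Emit:
send_rows(moves="0 0 0.017 0.3 0.3 0 -1;0 0 0.033 0.65 0.64 0 -1;0 0 0.033 0.65 0.64 0 -1;0 0 0.033 0.65 0.64 0 -1;0 0 0.033 0.65 0.64 0 -1;0 0 0.033 0.65 0.64 0 -1")

```text
time: 6.22
eef_pos: [0.5169, -0.0999, 0.2202]
tcp_rot: [0.612, 0.791, -0.0, -0.001]
contact_force: [-0.2, 0.0, -0.6]
opening: 0.13
finger_force: 50.3
```

Emit:
send_rows(moves="0 0 0 0.3 0.18 0 -1;0 0 0 0.65 0.38 0.05 -1;0 0 0 0.65 0.38 0.1 -1;0 0 0 0.65 0.38 0.1 -1;0 0 0 0.65 0.38 0.1 -1")

```text
time: 6.85
eef_pos: [0.5583, 0.0447, 0.201]
tcp_rot: [0.612, 0.791, -0.0, 0.0]
contact_force: [0.2, -0.8, 0.3]
opening: 0.128
finger_force: 50.3
```

```bash
python3 - <<'E'
from h import *
r=cam("wrist","pics/w2.png"); s=ctrl.get_state()
print(s["eef_pos"],(R.from_quat(s["tcp_rot"]).as_matrix()).round(3).tolist(),s["contact_force"])
for z in(.066,.074):print(proj(r,(.562,.045,z+.012)))
E
```

```text
[0.55843323 0.04449986 0.20134801] [[-0.25, 0.968, 0.001], [0.968, 0.25, -0.0], [-0.001, 0.0, -1.0]] [-0.05932771 -0.81926645 -1.07848669]
(np.float64(326.035543727789), np.float64(233.17993996647573))
(np.float64(326.19017269142597), np.float64(236.58546587836682))
```

View pics/w2.png

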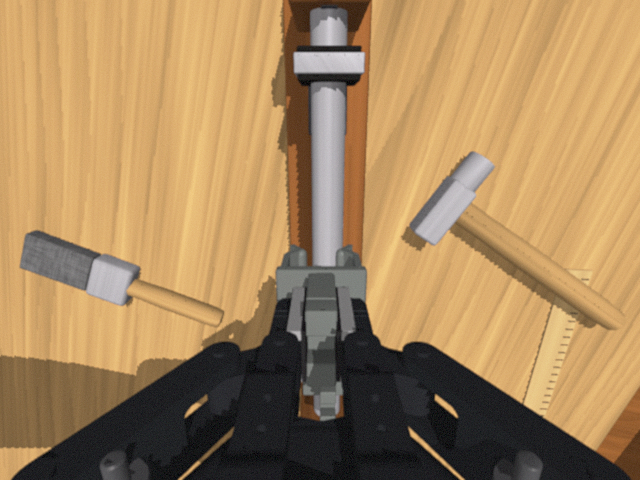

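The clip is held straight. Its plate's back edge runs from (277,268) to (366,268), and the rod is visible above it at x≈312–345. I'll fit the rod line, the stop plate and the clip offset.

```bash
python3 - <<'E'
from h import *
r=cam("wrist"); im=r["image"].astype(int); s=ctrl.get_state(); tcp=s["eef_pos"]
sat=im.max(2)-im.min(2); L=[]
for v in range(110,240,10):
    x=np.where((sat[v,295:365]<32)&(im[v,295:365].sum(1)>150))[0]+295
    L.append((v,x.min(),x.max()))
print(L)
pts=np.array([onz(r,(a+b)/2,v,.070)[:2] for v,a,b in L])
wid=[np.linalg.norm(onz(r,a-.5,v,.070)-onz(r,b+.5,v,.070)) for v,a,b in L]; print(np.round(wid,4))
vx,vy,x0,y0=cv2.fitLine(pts.astype(np.float32),cv2.DIST_HUBER,0,1e-4,1e-4).ravel()
u=np.array([vx,vy])*np.sign(vy); print("line ang",np.degrees(np.arctan2(u[1],u[0])),x0,y0)
n=np.array([u[1],-u[0]]) # clip +x side
M=np.array([x0,y0]); print("tcp across line",(tcp[:2]-M)@n)
zc=tcp[2]-.034+.018
x=np.where((sat[272:278]<25)&(im[272:278].sum(2)>130)); 
for v in(272,275): 
    q=np.where(sat[v,255:390]<28)[0]+255; print(v,q.min(),q.max())
    a,b=[onz(r,k,v,zc)[:2] for k in(q.min()-.5,q.max()+.5)]; print("clip across",((a+b)/2-M)@n,np.linalg.norm(a-b), "yedge-tcp",(a-tcp[:2])@u)
# stop plate near edge top z=.092: row ~72
for v in(52,71,82): print("stop",v,(onz(r,328,v,.092)[:2]-tcp[:2])@u)
E
```

```text
[(110, np.int64(308), np.int64(345)), (120, np.int64(308), np.int64(345)), (130, np.int64(308), np.int64(345)), (140, np.int64(311), np.int64(343)), (150, np.int64(311), np.int64(343)), (160, np.int64(311), np.int64(343)), (170, np.int64(311), np.int64(343)), (180, np.int64(311), np.int64(342)), (190, np.int64(311), np.int64(342)), (200, np.int64(311), np.int64(342)), (210, np.int64(312), np.int64(342)), (220, np.int64(312), np.int64(342)), (230, np.int64(312), np.int64(341))]
[0.0266 0.0269 0.0271 0.0237 0.024  0.0242 0.0244 0.0239 0.0241 0.0243
 0.0238 0.024  0.0234]
line ang 104.9167 0.5523523 0.08454692
tcp across line -0.004375292969936857
272 276 365
clip across -0.004743566938009409 0.04065754969559675 yedge-tcp 0.016496945987026463
275 276 365
clip across -0.00475512398775871 0.04077991692971846 yedge-tcp 0.015010333191229555
stop 52 0.12043466460371056
stop 71 0.10985997732741044
stop 82 0.10358341825070781
```

Emit:
send_rows(moves="0 0 -0.0008 0 0.0225 0.1 -1;0 0 -0.0008 0 0.0225 0.25 -1;0 0 -0.0008 0 0.0225 0.3 -1;0 0 -0.0008 0 0.0225 0.34 -1;0 0 -0.0008 0 0.0225 0.34 -1;0 0 -0.0008 0 0.0225 0.34 -1", newtons=70)

```text
time: 7.7
eef_pos: [0.5633, 0.0473, 0.1339]
tcp_rot: [0.61, 0.793, 0.0, 0.001]
contact_force: [-0.1, 0.4, 0.0]
opening: 0.128
finger_force: 72.1
```

```bash
cat > m.py <<'E'
from h import *
r=cam("wrist"); im=r["image"].astype(int); s=ctrl.get_state(); tcp=s["eef_pos"]; f=s["contact_force"]
M=np.array([.55235,.08455]);a=np.radians(104.9);u=np.array([np.cos(a),np.sin(a)]);n=np.array([u[1],-u[0]])
sat=im.max(2)-im.min(2)
for v in range(40,261,20):
    x=np.where((sat[v,290:370]<32)&(im[v,290:370].sum(1)>150))[0]+290
    if len(x)>5:
        p=onz(r,(x.min()+x.max())/2,v,.070)[:2]; print(v,x.min(),x.max(),"rod across vs tcp",round((p-tcp[:2])@n*1000,1))
for v in range(255,300,6):
    q=np.where(sat[v,230:420]<28)[0]+230
    if len(q)>5:
        A,B=[onz(r,k,v,tcp[2]-.016)[:2] for k in(q.min()-.5,q.max()+.5)]; print("clip",v,q.min(),q.max(),round(((A+B)/2-tcp[:2])@n*1000,1))
print(tcp,"across",(tcp[:2]-M)@n, "F n,u,z",f[:2]@n,f[:2]@u,f[2],s["wrist_torque"])
E
python3 m.py
```

```text
40 290 369 rod across vs tcp 4.1
80 295 345 rod across vs tcp -0.6
100 296 345 rod across vs tcp -0.4
120 296 344 rod across vs tcp -0.6
140 297 344 rod across vs tcp -0.4
160 298 342 rod across vs tcp -0.6
180 299 341 rod across vs tcp -0.6
200 299 341 rod across vs tcp -0.6
220 299 340 rod across vs tcp -0.9
240 299 340 rod across vs tcp -1.0
260 290 359 rod across vs tcp 2.0
clip 255 284 357 -0.4
clip 261 283 359 -0.2
clip 267 277 364 -0.4
clip 273 276 365 -0.4
clip 279 276 365 -0.4
clip 285 276 365 -0.4
clip 291 277 365 -0.2
clip 297 277 365 -0.2
[0.56330724 0.04727659 0.13399354] across 0.0010046018644900238 F n,u,z 0.37440424792111193 -0.052541128314853865 -0.5814922896975224 [ 0.0102525   0.08760731 -0.01635133]
```

Emit:
send_rows(moves="0 0 0 0 0 0.01 -1;0 0 0 0 0 0.02 -1;0 0 0 0 0 0.03 -1;0 0 0 0 0 0.035 -1;0 0 0 0 0 0.04 -1;0 0 0 0 0 0.04 -1")

```text
time: 8.5
eef_pos: [0.5627, 0.0473, 0.125]
tcp_rot: [0.61, 0.793, 0.0, 0.0]
contact_force: [-0.7, 0.8, 0.0]
opening: 0.126
finger_force: 72.2
```

Emit:
send_rows(moves="0 0 0 0 0 0.005 -1;0 0 0 0 0 0.01 -1;0 0 0 0 0 0.015 -1;0 0 0 0 0 0.015 -1")

```text
time: 9.0
eef_pos: [0.5631, 0.0472, 0.1229]
tcp_rot: [0.61, 0.793, 0.0, 0.001]
contact_force: [-1.2, 0.2, 5.1]
opening: 0.131
finger_force: 73.2
```

Emit:
send_rows(moves="0 0 0 0 0 0.005 -1;0 0 0 0 0 0.01 -1;0 0 0 0 0 0.015 -1;0 0 0 0 0 0.015 -1")

```text
time: 9.5
eef_pos: [0.5634, 0.0471, 0.1205]
tcp_rot: [0.61, 0.793, 0.0, 0.001]
contact_force: [-1.7, -0.7, 7.1]
opening: 0.126
finger_force: 73.5
```

Emit:
send_rows(moves="0 0 0 0 0 0.005 -1;0 0 0 0 0 0.01 -1;0 0 0 0 0 0.015 -1;0 0 0 0 0 0.015 -1")

```text
time: 10.0
eef_pos: [0.5633, 0.047, 0.1172]
tcp_rot: [0.61, 0.793, 0.0, 0.001]
contact_force: [-1.6, -0.3, 6.3]
opening: 0.125
finger_force: 73.4
```

Emit:
send_rows(moves="0 0 0 0 0 0.005 -1;0 0 0 0 0 0.01 -1;0 0 0 0 0 0.015 -1;0 0 0 0 0 0.015 -1")

```text
time: 10.5
eef_pos: [0.5628, 0.0471, 0.113]
tcp_rot: [0.61, 0.793, 0.0, 0.0]
contact_force: [0.0, -1.0, 1.7]
opening: 0.127
finger_force: 72.7
```

Emit:
send_rows(moves="0 0 0 0 0 0.005 -1;0 0 0 0 0 0.01 -1;0 0 0 0 0 0.01 -1")

```text
time: 10.88
eef_pos: [0.5624, 0.0474, 0.11]
tcp_rot: [0.61, 0.793, 0.0, -0.0]
contact_force: [1.6, -0.6, -1.9]
opening: 0.127
finger_force: 72.0
```

Emit:
send_rows(moves="0 0 0 0 0 0.004 -1;0 0 0 0 0 0.008 -1;0 0 0 0 0 0.01 -1;0 0 0 0 0 0.01 -1")

```text
time: 11.38
eef_pos: [0.5623, 0.0475, 0.1084]
tcp_rot: [0.61, 0.793, -0.0, -0.0]
contact_force: [1.6, 0.7, -4.0]
opening: 0.125
finger_force: 71.7
```

Emit:
send_rows(moves="0 0 0 0 0 0.003 -1;0 0 0 0 0 0.005 -1;0 0 0 0 0 0.005 -1")

```text
time: 11.75
eef_pos: [0.5624, 0.0474, 0.1076]
tcp_rot: [0.61, 0.793, -0.0, -0.0]
contact_force: [1.0, 0.7, -4.1]
opening: 0.128
finger_force: 71.9
```

Emit:
send_rows(moves="0 0 0 0 0 0.003 -1;0 0 0 0 0 0.005 -1;0 0 0 0 0 0.005 -1")

```text
time: 12.12
eef_pos: [0.5625, 0.0473, 0.1067]
tcp_rot: [0.61, 0.793, -0.0, -0.0]
contact_force: [1.5, 0.1, -3.9]
opening: 0.13
finger_force: 71.8
```

Emit:
send_rows(moves="0 0 0 0 0 0.003 -1;0 0 0 0 0 0.005 -1;0 0 0 0 0 0.005 -1")

```text
time: 12.5
eef_pos: [0.5626, 0.0472, 0.1059]
tcp_rot: [0.61, 0.793, -0.0, -0.0]
contact_force: [0.8, -0.1, -3.6]
opening: 0.124
finger_force: 71.8
```

Emit:
send_rows(moves="0 0 0 0 0 0.003 -1;0 0 0 0 0 0.004 -1;0 0 0 0 0 0.004 -1")

```text
time: 12.88
eef_pos: [0.5626, 0.0473, 0.1053]
tcp_rot: [0.61, 0.793, -0.0, -0.0]
contact_force: [-0.7, -1.0, -1.9]
opening: 0.123
finger_force: 72.0
```

Emit:
send_rows(moves="0 0 0 0 0 0.003 -1;0 0 0 0 0 0.003 -1;0 0 0 0 0 0.003 -1")

```text
time: 13.25
eef_pos: [0.5628, 0.0473, 0.1053]
tcp_rot: [0.61, 0.793, 0.0, 0.0]
contact_force: [-2.7, 0.3, 3.7]
opening: 0.127
finger_force: 73.0
```

Emit:
send_rows(moves="0 0 0 0 0 0.003 -1;0 0 0 0 0 0.003 -1;0 0 0 0 0 0.003 -1")

```text
time: 13.62
eef_pos: [0.5629, 0.0473, 0.1053]
tcp_rot: [0.61, 0.793, 0.0, 0.0]
contact_force: [-3.8, 0.3, 7.4]
opening: 0.128
finger_force: 73.5
```

Emit:
send_rows(moves="0 0 0 0 -0.002 -0.003 -1;0 0 0 0.01 -0.002 -0.003 -1;0 0 0 0.03 -0.002 -0.003 -1;0 0 0 0.05 -0.002 -0.003 -1;0 0 0 0.07 -0.002 -0.003 -1;0 0 0 0.09 -0.002 -0.003 -1;0 0 0 0.1 -0.002 -0.003 -1;0 0 0 0.1 -0.002 -0.003 -1")

```text
time: 14.62
eef_pos: [0.5579, 0.0666, 0.1053]
tcp_rot: [0.61, 0.793, 0.0, 0.001]
contact_force: [-0.9, -3.6, 5.6]
opening: 0.126
finger_force: 73.1
```

```bash
cat > f.py <<'E'
from h import *
s=ctrl.get_state(); t=R.from_quat(s["tcp_rot"]); print("F tool",t.inv().apply(s["contact_force"]).round(1),s["eef_pos"].round(4),"psi",np.degrees(np.arctan2(*t.as_matrix()[:2,1][::-1])).round(2), "torque tool",t.inv().apply(s["wrist_torque"]).round(2))
E
python3 f.py
```

```text
F tool [-3.3 -1.7 -5.6] [0.5579 0.0666 0.1053] psi 14.89 torque tool [ 0.2  -0.61  0.03]
```

Emit:
send_rows(moves="0 0 0 0.01 -0.001 -0.002 -1;0 0 0 0.03 -0.001 -0.002 -1;0 0 0 0.05 -0.001 -0.002 -1;0 0 0 0.07 -0.001 -0.002 -1;0 0 0 0.09 -0.001 -0.002 -1;0 0 0 0.11 -0.001 -0.002 -1;0 0 0 0.13 -0.001 -0.002 -1;0 0 0 0.15 -0.001 -0.002 -1;0 0 0 0.15 -0.001 -0.002 -1")

```text
time: 15.75
eef_pos: [0.5494, 0.0962, 0.1052]
tcp_rot: [0.61, 0.793, 0.001, 0.0]
contact_force: [4.0, -1.3, 5.5]
opening: 0.124
finger_force: 73.1
```

```bash
python3 f.py; python3 - <<'E'
from h import *
r=cam("wrist","pics/w3.png")
E
```

```text
F tool [-2.3  3.6 -5.5] [0.5494 0.0962 0.1052] psi 14.87 torque tool [-0.56 -0.45  0.04]
```

View pics/w3.png

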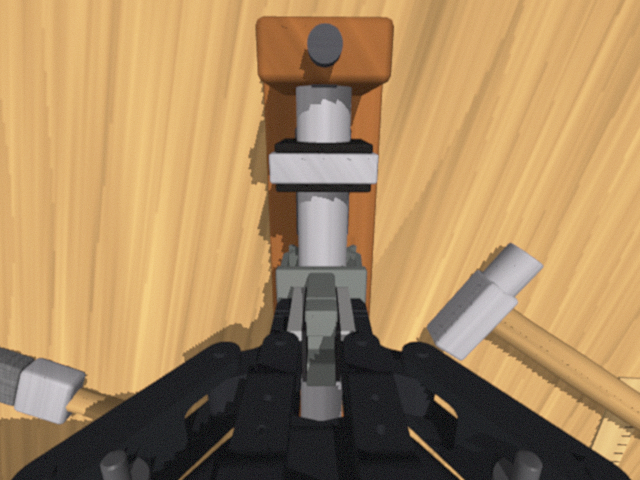

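The stop plate's top spans rows 153–184, with its black pad edge at about row 191. The clip's front edge is at row 267.

```bash
python3 - <<'E'
from h import *
r=cam("wrist"); s=ctrl.get_state(); t=s["eef_pos"]; u=np.array([-.2554,.9668])
for v,z in((153,.092),(184,.092),(191,.085),(267,.0893)): print(v,((onz(r,323,v,z)-t)[:2]@u).round(4))
E
```

```text
153 0.0692
184 0.0568
191 0.0525
267 0.0188
```

Emit:
send_rows(moves="0 0 0 0 0.002 -0.003 -1;0 0 0 0.02 0.002 -0.003 -1;0 0 0 0.04 0.002 -0.003 -1;0 0 0 0.06 0.002 -0.003 -1;0 0 0 0.08 0.003 -0.003 -1;0 0 0 0.1 0.003 -0.003 -1;0 0 0 0.1 0.003 -0.003 -1")

```text
time: 16.73
eef_pos: [0.5443, 0.1157, 0.1053]
tcp_rot: [0.61, 0.793, 0.0, -0.001]
contact_force: [4.1, 0.4, 2.5]
opening: 0.127
finger_force: 72.7
```

```bash
python3 f.py
```

```text
F tool [-0.6  4.1 -2.5] [0.5443 0.1157 0.1053] psi 14.87 torque tool [-0.67 -0.31  0.05]
```

Emit:
send_rows(moves="0 0 0 0 0.003 0 -1;0 0 0 0.015 0.003 0 -1;0 0 0 0.03 0.003 0 -1;0 0 0 0.045 0.003 0 -1;0 0 0 0.05 0.003 0 -1;0 0 0 0.05 0.003 0 -1")

```text
time: 17.48
eef_pos: [0.5423, 0.125, 0.1053]
tcp_rot: [0.61, 0.793, -0.0, -0.0]
contact_force: [2.3, -2.1, 2.3]
opening: 0.127
finger_force: 72.6
```

```bash
python3 f.py
```

```text
F tool [-2.7  1.7 -2.3] [0.5423 0.125  0.1053] psi 14.88 torque tool [-0.26 -0.53  0.07]
```

Emit:
send_rows(moves="0 0 0 0.005 0.001 0 -1;0 0 0 0.01 0.001 0 -1;0 0 0 0.015 0.001 0 -1;0 0 0 0.015 0.001 0 -1")

```text
time: 17.98
eef_pos: [0.5417, 0.1278, 0.1053]
tcp_rot: [0.61, 0.793, -0.0, -0.0]
contact_force: [1.4, -1.9, 1.6]
opening: 0.128
finger_force: 72.6
```

Emit:
send_rows(moves="0 0 0 0.003 0 0 -1;0 0 0 0.006 0 0 -1;0 0 0 0.008 0 0 -1;0 0 0 0.008 0 0 -1")

```text
time: 18.48
eef_pos: [0.5414, 0.1293, 0.1053]
tcp_rot: [0.61, 0.793, -0.0, -0.0]
contact_force: [0.6, -2.6, 0.2]
opening: 0.127
finger_force: 72.5
```

Emit:
send_rows(moves="0 0 0 0.003 0 0 -1;0 0 0 0.005 0 0 -1;0 0 0 0.005 0 0 -1")

```text
time: 18.85
eef_pos: [0.5412, 0.1303, 0.1053]
tcp_rot: [0.61, 0.793, -0.0, -0.0]
contact_force: [1.1, -2.0, -0.4]
opening: 0.129
finger_force: 72.4
```

```bash
python3 f.py
```

```text
F tool [-2.2  0.5  0.4] [0.5412 0.1303 0.1053] psi 14.87 torque tool [-0.03 -0.52  0.05]
```

Emit:
send_rows(moves="0 0 0 0.002 0 0 -1;0 0 0 0.004 0 0 -1;0 0 0 0.004 0 0 -1")

```text
time: 19.23
eef_pos: [0.541, 0.1311, 0.1053]
tcp_rot: [0.61, 0.793, -0.0, -0.0]
contact_force: [-0.0, -2.8, -1.0]
opening: 0.125
finger_force: 72.3
```

Emit:
send_rows(moves="0 0 0 0.002 0 0 -1;0 0 0 0.004 0 0 -1;0 0 0 0.004 0 0 -1")

```text
time: 19.6
eef_pos: [0.5408, 0.1318, 0.1053]
tcp_rot: [0.61, 0.793, -0.0, -0.0]
contact_force: [-0.2, -1.7, -1.8]
opening: 0.127
finger_force: 72.2
```

Emit:
send_rows(moves="0 0 0 0.002 0 0 -1;0 0 0 0.004 0 0 -1;0 0 0 0.004 0 0 -1")

```text
time: 19.98
eef_pos: [0.5406, 0.1326, 0.1053]
tcp_rot: [0.61, 0.793, -0.0, -0.0]
contact_force: [0.4, -1.5, -2.2]
opening: 0.126
finger_force: 72.1
```

Emit:
send_rows(moves="0 0 0 0.002 0 0.001 -1;0 0 0 0.004 0 0.001 -1;0 0 0 0.004 0 0.001 -1")

```text
time: 20.35
eef_pos: [0.5405, 0.1333, 0.1053]
tcp_rot: [0.61, 0.793, -0.0, -0.0]
contact_force: [0.2, -2.6, -1.2]
opening: 0.13
finger_force: 72.2
```

Emit:
send_rows(moves="0 0 0 0.002 0 0.001 -1;0 0 0 0.004 0 0.001 -1;0 0 0 0.004 0 0.001 -1")

```text
time: 20.72
eef_pos: [0.5404, 0.134, 0.1053]
tcp_rot: [0.61, 0.793, -0.0, 0.0]
contact_force: [0.6, -4.1, 0.7]
opening: 0.128
finger_force: 72.4
```

Emit:
send_rows(moves="0 0 0 0.002 0 0.001 -1;0 0 0 0.004 0 0.001 -1;0 0 0 0.004 0 0.001 -1")

```text
time: 21.1
eef_pos: [0.5405, 0.1341, 0.1053]
tcp_rot: [0.61, 0.793, -0.001, 0.001]
contact_force: [-1.0, -6.0, 1.4]
opening: 0.124
finger_force: 72.6
```

Emit:
send_rows(moves="0 0 0 0.002 0 0 -1;0 0 0 0.002 0 0 -1;0 0 0 0.002 0 0 -1")

```text
time: 21.48
eef_pos: [0.5405, 0.1342, 0.1053]
tcp_rot: [0.61, 0.793, -0.001, 0.001]
contact_force: [0.4, -7.7, 0.4]
opening: 0.124
finger_force: 72.5
```

```bash
python3 f.py
```

```text
F tool [-7.5 -1.6 -0.3] [0.5405 0.1342 0.1053] psi 14.89 torque tool [ 0.41 -1.22  0.12]
```

Emit:
send_rows(moves="0 0 0 -0.002 0 0 -1;0 0 0 -0.002 0 0 -0.7;0 0 0 -0.002 0 0 -0.5;0 0 0 -0.002 0 0 0;0 0 0 -0.002 0 0 0;0 0 0 -0.002 0 0 0;0 0 0 -0.002 0 0 0", newtons=20)

```text
time: 22.35
eef_pos: [0.5402, 0.1349, 0.1049]
tcp_rot: [0.61, 0.793, 0.0, -0.0]
contact_force: [0.3, -0.0, -0.3]
opening: 0.496
finger_force: 0.0
```

```bash
python3 f.py
```

```text
F tool [-0.1  0.2  0.3] [0.5402 0.1349 0.1049] psi 14.87 torque tool [-0.02  0.05  0.03]
```

Emit:
send_rows(moves="0 0 0 0 0 -0.05 0;0 0 0 0 0 -0.15 0;0 0 0 0 0 -0.3 0;0 0 0 -0.2 0 -0.5 0;0 0 0 -0.3 0 -0.6 0;0 0 0 -0.3 0 -0.6 0;0 0 0 -0.3 0 -0.6 0")

```text
time: 23.22
eef_pos: [0.5545, 0.0774, 0.2231]
tcp_rot: [0.61, 0.793, -0.001, -0.001]
contact_force: [0.3, -0.2, -1.0]
opening: 0.502
finger_force: 0.0
```

```bash
python3 - <<'E'
from h import *
r=cam("wrist");s=cam("side")
a=r["image"][0:300,120:520]; b=cv2.resize(s["image"][160:300,220:400],None,fx=2.8,fy=2.8,interpolation=cv2.INTER_CUBIC)[:300,:395]
o=np.zeros((600,800,3),np.uint8);o[:300,:400]=a;o[:b.shape[0],402:402+b.shape[1]]=b
a=cv2.resize(s["image"][170:225,235:300],None,fx=5,fy=5,interpolation=cv2.INTER_CUBIC);o[305:305+a.shape[0],:a.shape[1]]=a
cv2.imwrite("pics/end.png",o[:,:,::-1]); print(ctrl.get_state()["eef_pos"])
E
```

```text
[0.55425504 0.07766568 0.22264095]
```

View pics/end.png

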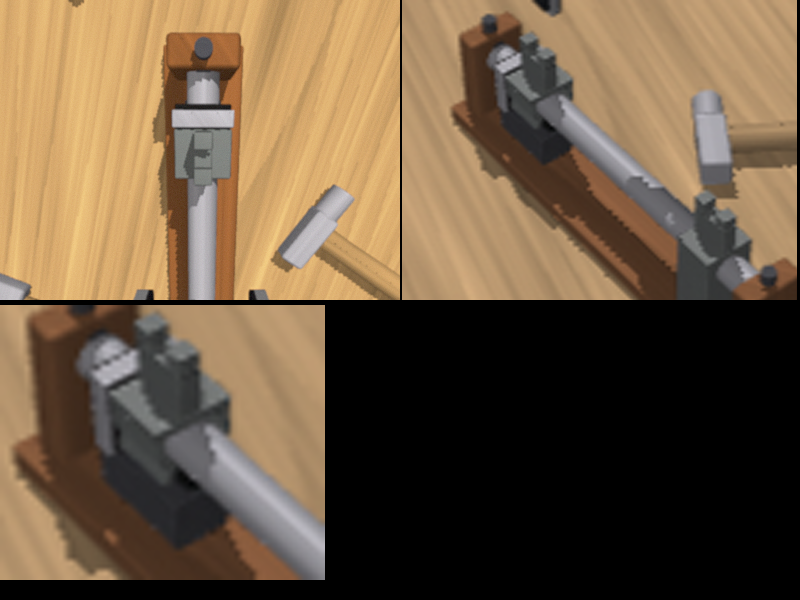

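The wrist crop shows the clip upright on the rod and flush with the stop plate: its edge is at row ~128, directly below the plate's. The gripper is well clear of everything.

```bash
python3 -c "
from plant import ctrl
print(ctrl.sign_off())"
```

```text
the job is handed in; nothing more can be done
None
```

The clip is snapped fully home on the rod, slid up against the stop plate with its pad pressed in, and released upright; the highest readings I saw were about 7 N on the rod and 8 N at the stop, and the job is handed in.

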